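Load the fat cell into the logger's spring battery holder

TASK

Put the fat battery cell from the white tray into the open battery holder on top of the grey data logger. Holding it with the nub end raised, slip its flat end under the steel strap and push it gently against the coil spring until the nub end clears the end wall, then bring the nub end down, let go, and see that both ends are pressed fully home, so that the cell lies flat between spring and end wall. Do not force the spring or the holder, and leave everything else on the bench alone.

Things in the scene. Friction and masses are not known exactly. Their poses are not given: they have to be found in the camera images.
- cell: the fat battery cell: a grey cylinder 34 mm across, body 58 mm long, with a steel nub 10 mm across and 2.5 mm long on one end (60.5 mm overall), 0.1 to 0.2 kg. It starts lying level on the tray. Origin on its axis, at the middle of the 58 mm body; its x axis runs along the cell towards the nub; it may have rolled about that axis
- cell_nub (a point): the tip of the cell's nub, on its axis (31.5 mm from the cell's origin)
- cell_flat (a point): the centre of the cell's flat end (29 mm from the cell's origin)
- tray: fixed white tray 90 x 44 mm, floor 4 mm thick, two rails 3 mm wide along it, 4.5 mm high above its floor, 24 mm apart, between which the cell lies (cell axis 21 mm above the bench). Origin at the centre of its underside, x along it
- logger: fixed grey box 190 (x) x 120 (y) x 38 (z) mm; origin at the centre of its underside, x along the bay. A black battery holder is clamped on top along y = 0, up to 8 mm either way along x from nominal: not measured, feel or see it; it does not move. Harmed by 35 N from the cell (spring, wall and floor contacts added up; 16 N when merely seated) or 15 N from the robot
- bay_seat (a point): point on the logger, nominal (holder unshifted): where the seated cell's origin lies; z = 59 mm, 17 mm above the holder's floor (floor top z = 42 mm, plate 44 mm wide). The cell lies level, nub to the logger's +x, between two rails 4.5 mm high, 3 mm wide, 24 mm apart, that run 22 mm to -x and 28 mm to +x of here
- bay_wall (a point): point on the logger, nominal: on the face of the end wall that the nub bears against (logger x = 27.5 mm), 17 mm above the floor. The wall is 32 mm wide in y, 4 mm thick, its top 20 mm above the floor (z = 62 mm)
- bay_spring (a point): point on the logger, nominal: centre of the free face of the coil spring's round steel button (10 mm across; logger x = -28 mm, 17 mm above the floor), 55.5 mm from the end wall. It moves only to -x, at most 12 mm, pushing back 2 N at first touch and 1.2 N more per mm. The seated cell presses it back 5 mm (8 N); on the way in, tilted, it takes 7 mm or more (about 10.5 N)
- bay_strap (a point): point on the logger, nominal: middle of the underside of the steel strap that bridges the bay over the button, 40 mm above the floor (z = 82 mm), 6 mm wide in x, 4 mm thick, on posts 38 mm apart (clear). It stops the cell from being lowered in level: the flat end goes in first, along the cell's own axis, the nub end about 30 degrees up. Behind it, a spring block to logger x = -69 mm, top z = 78 mm
- small_cell: bystander: a thinner battery cell, 26 mm across and 48 mm long, standing upright, not wanted; origin at the centre of its foot
- screwdriver: bystander: screwdriver 160 mm long lying on the bench
- cover: bystander: flat grey battery cover 110 x 60 x 10 mm lying on the bench
- mould: bystander: steel ring mould, 108 mm across, 63 mm high
- core: bystander: black asphalt core, 100 mm across, 60 mm high
- tin: bystander: closed tin, 70 mm across, 60 mm high
- wrench: bystander: wrench 180 mm long lying on the bench
- brush: bystander: brush 200 mm long lying on the bench
Mind the look-alikes: they are no part of the job. Leave any orange or yellow look-alike of the cell alone. What is shaped like the logger but red is not meant.

How it is judged:
On the way:
1. the cell's flat end is pushed against the spring, low in the holder, with the nub end still raised (x of cell_flat in the frame of logger between -0.056 and -0.016 m and z of cell_flat in the frame of logger between 0.05 and 0.072 m and y of cell_flat in the frame of logger between -0.006 and 0.006 m and angle between cell's own x axis and vertical below 1.42 rad and contact force between cell and logger above 4 N), for 0.1 s.
At the end, for the whole second after the job is handed in: the cell lies at rest, level and fully down in the holder, nub towards the end wall: both ends of its axis within 2.5 mm of 59 mm above the logger's underside and within 4 mm of the bay's centre line, the nub tip 16.5 to 38.5 mm along the logger's x (z of cell_nub in the frame of logger between 0.0565 and 0.0615 m and z of cell_flat in the frame of logger between 0.0565 and 0.0615 m and y of cell_nub in the frame of logger between -0.004 and 0.004 m and y of cell_flat in the frame of logger between -0.004 and 0.004 m and x of cell_nub in the frame of logger between 0.0165 and 0.0385 m and linear speed of cell below 0.01 m/s); the robot touches nothing.
It fails at once if the cell is forced against the holder with more than 35 N in all (contact force between cell and logger above 35 N).
It fails at once if the robot presses on the logger or its holder with more than 15 N (contact force between any of the arm, the fingers and logger above 15 N).
It fails at once if a bystander is moved by more than 20 mm (distance of any of small_cell, screwdriver, cover, mould, core, tin, wrench, brush from where it was at the start of the episode above 0.02 m).
It also fails if it takes over 70 s, if anything falls off the work surface, if the arm or the gripper's body presses on something with over 40 N, if the wrist force passes 120 N, or if a joint passes its speed limit or range.

ROBOT

A 6-joint arm with a two-finger parallel gripper is mounted at the origin on the work surface. World frame = base frame: x ahead of the robot, y to its left, z up, the work surface at z = 0. Lengths are in m, angles in rad, forces in N, time in s.
With the tool pointing down it reaches from about 0.35 to 0.775 m from the base axis. Payload 5.5 kg.
Tool frame: the origin (TCP) lies between the finger pads; the fingertips stand ahead of it and the grasp point (between the pads) lies 3 mm ahead of it (ctrl.nose_length is the z of the fingertips in the tool frame, in m); z points along the fingers, y is the line along which they close (so a half turn about z gives the same grasp; the last joint's range is limited). The gripper opens to 85 mm and grips with 20 to 120 N. Pads are 22 mm wide; open, the fingers measure 114 mm over their backs; the gripper's body (76 mm by 85 mm) begins 54 mm behind the grasp point. The pads swing forward as they close: fully open they stand 13 mm farther back than shut.
Start: joints at [-1.396, 0.313, 0.046, 1.304, 0, 1.431], TCP at [0.178, -0.547, 0.253] pointing down, gripper open.
Joint ranges: [-2.76, 2.76], [-0.86, 1.69], [-1.03, 1.26], [-2.2, 2.34], [-1.47, 1.5], [-3.14, 3.14]. Speed limits (rad/s): [2.57, 2.57, 3.14, 3.14, 3.14, 3.14].

INTERFACE

Orientations are given as [roll, pitch, yaw] about the fixed x, y, z axes, in that order (R = Rz(yaw) Ry(pitch) Rx(roll)).
In Python, from workcell import ctrl gives the robot as it stands.
- The arm moves only by the tool carry_out, never from a script. Its argument "plan" is a list that holds one entry, the list of rows, each a list of 7 numbers: the opening, from 0 (shut) to 1 (fully open), then the shift along the tool's x, y, z in mm, then the turn, a rotation vector about the tool's x, y, z in rad. In form: [[[claw, x, y, z, rx, ry, rz], ...]]. A call has 1 to 5 rows; each row shifts and turns the commanded pose from where the row before left it, along the tool's axes as they then stand; what a row does not reach is not made up. A row lasts 1/8 s, in which the tool goes at most 62.5 mm and 10.7 degrees, less where a joint would pass 70% of its speed; a pose out of reach is approached as far as the arm can. A call is refused whole if a number of a shift passes 62.5 or a number of a turn 0.188, either way. A call with a gripper value outside its range is refused whole. The fingers move at their own pace and stop on an object; "grip_force" is the grip in N (left out, the last holds). Time passes only in rows, so rows that do not move let the fingers close. It gives the time, the measured TCP pose, the force, the opening and the grip force at its end, in the units of the state.
- ctrl.get_obs(): the state, without advancing time (a new reading comes with each control period).
- ctrl.camera(name): name is "scene" or "top" or "wrist"; returns the picture (420x560x3 uint8, red, green, blue); there is no depth.
- ctrl.camera_params(name): a dict with "fx", "fy", "cx", "cy" (pixels), "position" and "rotation" of the camera in the world. Camera axes: x right, y up, looking along -z (the intrinsics and any distortion apply to the point x, -y, -z); pixel columns grow to the right and rows downward; lengths in m; the calibration is good to about 2 mm. The wrist camera is an equidistant fisheye: a pixel r from the principal point sees the ray r / f radians off the axis. A picture is of the moment at which its call begins: read the wrist's pose just before it. camera_params takes no time and is no camera call; for the wrist camera it gives the pose at the moment of the call.
- ctrl.job_done(): hands the job in; it is judged then, once.
Trained networks look in the newest picture that a camera, given by its name, has taken for a name from the list of things; names that differ only in an ending like _2 or _b are one class to them, and where a whole thing is asked for, a point or a joint stands for the part that bears it (a point fixed in the world has none). Each returns a list of dicts, best first, with "conf" (0 to 1); they miss things now and then, are a little off and sometimes report something else, mostly with a low value. They report only what shows in the picture. A call takes as long as a camera call. They do not tell look-alikes from the thing itself.
- ctrl.cut_out(camera, query): "pixels" (420x560 bool, what is visible of it) and "bbox" ([left, top, right, bottom] in pixels, round what is visible of it).
The state is a dict: "time": time; "qpos": joint angles; "dq": joint speeds; "effort": joint torques, N m; "position": TCP position; "eef_rot": TCP orientation; "ft_force": force on the tool from outside, world axes, zero at the start; "wrist_torque": the same for the moment, N m; "grip_width": opening from 0.0 (shut) to 1.0 (fully open); "grasp_force": force on a finger pad.
Only numpy, scipy, OpenCV 4.12 (cv2) and the standard library are available. Lean on these libraries where they do the work, as an engineer would, in place of code of your own. Each camera call takes 0.05 s, during which the arm holds its last target. There are 200 camera calls.

## Working session

There is one attempt and no reset: what is moved stays moved. The work goes in short steps, Python scripts to look and compute and a tool call to move; the robot and the scene stay as the last step left them, time stands still between calls to the robot, and variables do not carry over. Pictures are saved under pics/ and viewed, at most 10 in all, crops included, and the job is handed in when it is done.

Besides the shell and the picture viewer there is one more tool, called by a JSON object that holds its "op" and its "data", one argument or row to a line. carry_out: Moves the arm, as the interface text tells. Its arguments: {"type":"object","properties":{"plan":{"type":"array","items":{"type":"array","items":{"type":"array","items":{"type":"number"}}}},"grip_force":{"type":"number"}},"required":["plan"]}

```bash
mkdir -p pics; ls
python3 - <<'E'
from workcell import ctrl
import cv2, numpy as np
o=ctrl.get_obs(); print({k:np.round(v,3).tolist() for k,v in o.items()}, ctrl.nose_length)
for c in ("scene","top"):
    im=ctrl.camera(c); cv2.imwrite(f"pics/{c}0.png",im[:,:,::-1]); p=ctrl.camera_params(c); print(c,p)
    for q in ("cell","tray","logger"):
        for d in ctrl.cut_out(c,q)[:3]: print(c,q,round(d["conf"],2),d["bbox"],d["pixels"].sum())
a=cv2.imread("pics/scene0.png");b=cv2.imread("pics/top0.png")
E
```

```text
pics
{'time': 0.0, 'qpos': [-1.396, 0.314, 0.045, 1.304, 0.0, 1.431], 'dq': [-0.001, 0.001, 0.001, -0.001, -0.001, -0.001], 'effort': [-0.001, -48.063, 29.853, 0.019, -0.0, 0.0], 'position': [0.178, -0.546, 0.252], 'eef_rot': [-3.14, -0.0, 0.315], 'ft_force': [0.385, 0.44, -0.466], 'wrist_torque': [0.034, 0.063, 0.024], 'grasp_force': 0.0, 'grip_width': 0.996} 0.022
scene {'fx': 384.85632906827936, 'fy': 384.85632906827936, 'cx': 275.26899534339117, 'cy': 208.02205857050168, 'position': array([ 1.20456459, -0.1693113 ,  0.67774848]), 'rotation': array([0.84852631, 0.01938012, 1.29063892])}
scene cell 0.9 [383.6, 222.2, 414.6, 239.6] 356
scene cell 0.78 [346.0, 217.2, 371.4, 242.1] 349
scene cell 0.64 [301.7, 216.6, 324.4, 245.3] 301
scene tray 0.53 [341.9, 223.0, 374.6, 248.6] 247
scene logger 0.87 [179.2, 155.0, 233.0, 212.5] 2401
top {'fx': 455.1049156776225, 'fy': 455.1049156776225, 'cx': 276.16657857143184, 'cy': 205.71734164161967, 'position': array([0.37963554, 0.0115306 , 1.15177834]), 'rotation': array([ 0.1748141 , -0.01970352, -1.58286321])}
top cell 0.87 [224.2, 195.0, 247.2, 219.9] 321
top cell 0.73 [142.4, 172.2, 169.1, 194.4] 332
top cell 0.64 [186.1, 182.5, 203.2, 205.0] 328
top tray 0.7 [185.6, 175.2, 205.1, 210.3] 273
top logger 0.69 [294.7, 260.4, 360.9, 353.3] 4068
top logger 0.63 [320.1, 149.0, 386.6, 234.7] 3664
top logger 0.18 [183.7, 172.6, 204.2, 212.4] 313
```

View pics/top0.png

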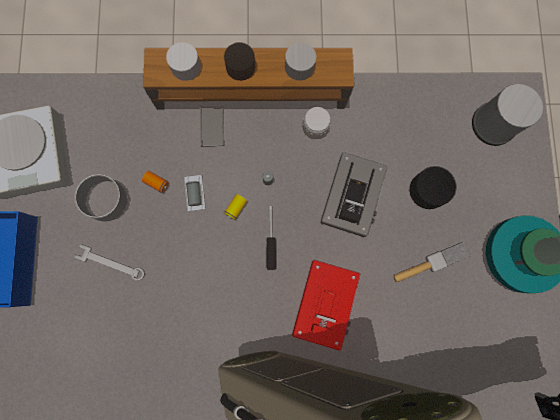

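View pics/scene0.png

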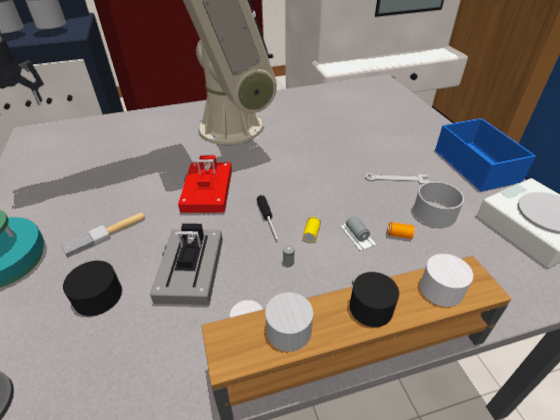

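The top view shows the white tray with the grey cell at about (194,193) and the grey logger at (354,194). Its holder and strap lie at the lower, robot-facing end. The red decoy is at (327,305), with the yellow and orange cells at (236,206) and (155,181).

```bash
cat > h.py <<'E'
from workcell import ctrl
import cv2, numpy as np
from scipy.spatial.transform import Rotation as R
rot=lambda e: R.from_euler('xyz',e).as_matrix()
def ray(P,cam,uv):
    x=(uv[0]-P['cx'])/P['fx']; y=(uv[1]-P['cy'])/P['fy']
    if cam=='wrist':
        r=np.hypot(x,y); s=np.sin(r)/max(r,1e-9); d=np.array([x*s,-y*s,-np.cos(r)])
    else: d=np.array([x,-y,-1.])
    return rot(P['rotation'])@d
def w(P,cam,uv,z):
    d=ray(P,cam,uv); p=P['position']; return p+d*(z-p[2])/d[2]
def proj(P,cam,X):
    c=rot(P['rotation']).T@(np.asarray(X)-P['position']); x,y,z=c[0],-c[1],-c[2]
    if cam=='wrist':
        r=np.hypot(x,y); t=np.arctan2(r,z); k=t/max(r,1e-9); x,y=x*k,y*k
    else: x,y=x/z,y/z
    return np.array([P['cx']+P['fx']*x,P['cy']+P['fy']*y])
def delta(pos,M):
    "tool-frame shift mm and rotvec from measured pose to (pos,M)"
    o=ctrl.get_obs(); T=rot(o['eef_rot'])
    return np.round(T.T@(np.asarray(pos)-o['position'])*1e3,1), np.round(R.from_matrix(T.T@M).as_rotvec(),3)
E
python3 - <<'E'
from h import *
P=ctrl.camera_params('top'); im=ctrl.camera('top')
for q,z in (("cell",.021),("tray",.004),("logger",.038)):
    for d in ctrl.cut_out('top',q)[:3]:
        c,_=cv2.findContours(d['pixels'].astype('uint8'),cv2.RETR_EXTERNAL,cv2.CHAIN_APPROX_NONE)
        r=cv2.minAreaRect(max(c,key=len)); b=[w(P,'top',p,z) for p in cv2.boxPoints(r)]
        e=b[1]-b[0],b[2]-b[1]; l=max(e,key=np.linalg.norm)
        print(q,round(d['conf'],2),w(P,'top',r[0],z).round(3),[round(np.linalg.norm(k),3) for k in e],'yaw',round(np.arctan2(l[1],l[0]),3))
b=im[:,:,::-1]
A=cv2.resize(b[140:245,310:400],None,fx=5,fy=5,interpolation=2); B=cv2.resize(b[165:225,170:220],None,fx=5,fy=5,interpolation=2)
o=np.zeros((525,700,3),'uint8'); o[:,:450]=A; o[:300,450:]=B; cv2.imwrite('pics/crop1.png',o)
E
```

```text
cell 0.89 [0.614 0.195 0.021] [np.float64(0.034), np.float64(0.063)] yaw -3.017
cell 0.76 [0.578 0.09  0.021] [np.float64(0.064), np.float64(0.036)] yaw -0.578
cell 0.73 [0.646 0.293 0.021] [np.float64(0.033), np.float64(0.066)] yaw -2.046
tray 0.65 [0.618 0.194 0.004] [np.float64(0.046), np.float64(0.091)] yaw -3.026
tray 0.55 [0.616 0.196 0.004] [np.float64(0.039), np.float64(0.065)] yaw -3.125
logger 0.61 [ 0.334 -0.133  0.038] [np.float64(0.195), np.float64(0.132)] yaw -0.29
logger 0.6 [ 0.603 -0.211  0.038] [np.float64(0.194), np.float64(0.13)] yaw -0.322
```

View pics/crop1.png

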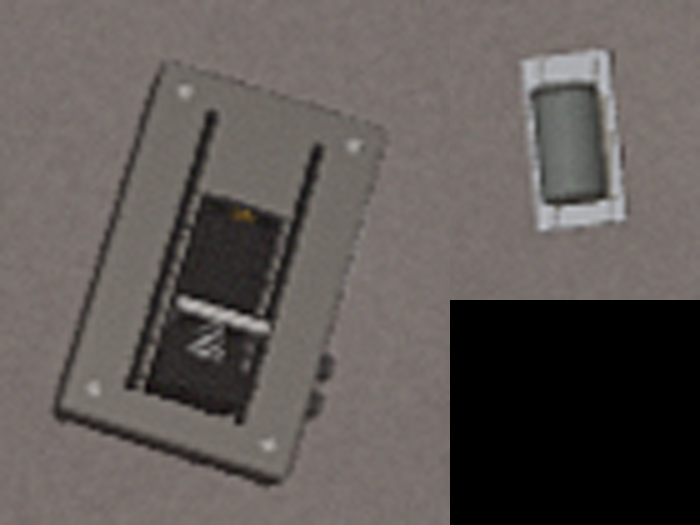

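The crop shows the strap at the robot-side end of the grey holder, so logger +x points away from the robot (yaw about −0.3). I can't tell which end of the cell has the nub from here, so I'll move over the tray to look.

Run:
```python
from h import *
o=ctrl.get_obs(); T=rot(o['eef_rot']); P=ctrl.camera_params('wrist')
print(P, 'cam in tool', (T.T@(P['position']-o['position'])).round(3), (T.T@rot(P['rotation'])).round(2).tolist())
for tgt in ([.55,.16,.22],[.60,.19,.22]): print(delta(tgt,rot([np.pi,0,.12])))
```

```text
{'fx': 325.19226210127806, 'fy': 325.19226210127806, 'cx': 277.9939464329679, 'cy': 210.3372611907356, 'position': array([ 0.24169345, -0.52738353,  0.37435392]), 'rotation': array([-2.62466474e-01,  5.67059722e-04, -1.25542859e+00])} cam in tool [ 0.067  0.001 -0.121] [[0.0, 0.97, 0.26], [1.0, -0.0, 0.0], [0.0, 0.26, -0.97]]
(array([ 572.5, -556.9,   33.3]), array([0.   , 0.   , 0.195]))
(array([ 629.4, -569.9,   33.3]), array([0.   , 0.   , 0.195]))
```

{"op": "carry_out", "data": {
  "plan": [
    [[1,41,-40,2.4,0,0,0],[1,41,-40,2.4,0,0,0],[1,41,-40,2.4,0,0,0],[1,41,-40,2.4,0,0,0],[1,41,-40,2.4,0,0,0]]
  ]
}}

```text
time: 1.23
position: [0.3116, -0.2916, 0.2415]
eef_rot: [3.141, -0.0, 0.314]
ft_force: [1.0, 0.3, 0.4]
grip_width: 1.001
grasp_force: 0.0
```

{"op": "carry_out", "data": {
  "plan": [
    [[1,41,-40,2.4,0,0,0],[1,41,-40,2.4,0,0,0],[1,41,-40,2.4,0,0,0],[1,41,-40,2.4,0,0,0],[1,41,-40,2.4,0,0,0]]
  ]
}}

```text
time: 1.85
position: [0.4449, -0.0377, 0.2296]
eef_rot: [3.141, -0.001, 0.315]
ft_force: [0.1, -0.0, 0.1]
grip_width: 1.004
grasp_force: 0.0
```

{"op": "carry_out", "data": {
  "plan": [
    [[1,41,-40,2.4,0,0,0],[1,41,-40,2.4,0,0,0],[1,41,-40,2.4,0,0,0],[1,41,-40,2.4,0,0,0.1],[1,0,0,0,0,0,0.095]]
  ]
}}

```text
time: 2.48
position: [0.5526, 0.1594, 0.2187]
eef_rot: [-3.135, -0.0, 0.138]
ft_force: [-0.1, -0.1, -0.2]
grip_width: 0.997
grasp_force: 0.0
```

```bash
cat > look.py <<'E'
from h import *
import sys
def look(q,z,name=None,crop=None,f=4):
    o=ctrl.get_obs(); P=ctrl.camera_params('wrist'); im=ctrl.camera('wrist')
    for d in ctrl.cut_out('wrist',q)[:3]:
        c,_=cv2.findContours(d['pixels'].astype('uint8'),cv2.RETR_EXTERNAL,cv2.CHAIN_APPROX_NONE)
        c=max(c,key=len)[:,0,:]
        pts=np.array([w(P,'wrist',p,z)[:2] for p in c],dtype=np.float32)*1000
        r=cv2.minAreaRect(pts); b=cv2.boxPoints(r); e=max(b[1]-b[0],b[2]-b[1],key=np.linalg.norm)
        print(q,round(d['conf'],2),d['bbox'],'c',np.round(r[0],1),'size',np.round(r[1],1),'yaw',round(np.arctan2(e[1],e[0])%np.pi,3))
    if name: cv2.imwrite(f'pics/{name}.png',im[:,:,::-1])
    print(np.round(o['position'],4),np.round(o['eef_rot'],3),np.round(o['qpos'],3),round(o['time'],2)); return im,P
E
python3 -c "
from look import *
look('cell',.021,'w1'); look('tray',.004)"
```

```text
cell 0.9 [131.9, 56.5, 195.7, 112.6] c [646.2 292.3] size [70.2 34.4] yaw 1.055
cell 0.76 [234.3, 93.0, 270.2, 160.5] c [613.2 193.8] size [61.4 33.7] yaw 0.108
cell 0.76 [319.5, 148.8, 379.8, 207.5] c [578.4  89. ] size [35.9 62.1] yaw 2.552
[0.5526 0.1594 0.2187] [-3.135 -0.     0.138] [ 0.138  0.325 -0.023  1.223  0.007  3.142] 2.48
tray 0.73 [227.0, 74.4, 273.5, 164.6] c [618.8 193.6] size [90.7 46.9] yaw 0.111
tray 0.16 [281.1, 0.0, 340.6, 14.8] c [748.7 150.7] size [18.2 62.3] yaw 1.747
[0.5516 0.156  0.2191] [-3.136e+00  1.000e-03  1.340e-01] [ 0.133  0.322 -0.026  1.224  0.006  3.14 ] 2.58
```

View pics/w1.png

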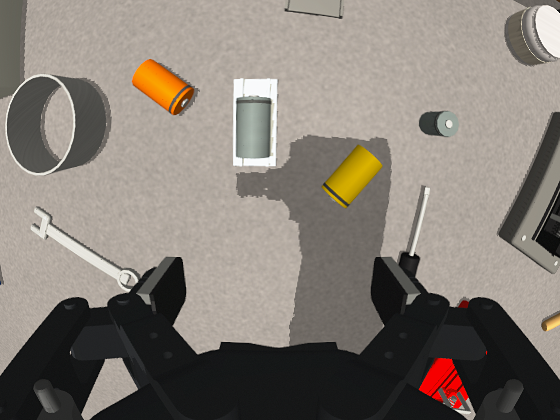

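The wrist view has the target cell at (253,127) in the tray, with a dark band near its far end at about (253,98). I'll enlarge it from two views to find the nub.

Run:
```python
import cv2,numpy as np
a=cv2.imread('pics/w1.png')[65:175,205:305]; b=cv2.imread('pics/scene0.png')[195:260,330:425]
o=np.zeros((500,800,3),'uint8'); a=cv2.resize(a,(400,440),interpolation=2); b=cv2.resize(b,(400,274),interpolation=2)
o[:440,:400]=a;o[:274,400:]=b; cv2.imwrite('pics/crop2.png',o)
```

```text
(no output)
```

View pics/crop2.png

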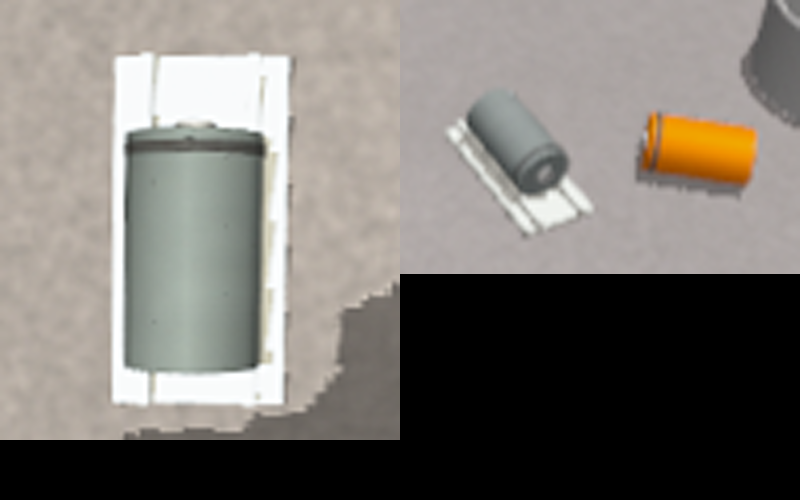

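The nub and its dark band are at the far end, at about (195,125) in the left crop. The scene view confirms it. Joint 6 is at its limit, so I'll grasp with the tool turned half round while descending.

{"op": "carry_out", "data": {
  "plan": [
    [[1,0,0,7,0,0,-0.184],[1,0,0,7,0,0,-0.184],[1,0,0,7,0,0,-0.184],[1,0,0,7,0,0,-0.184],[1,0,0,7,0,0,-0.184]]
  ]
}}

```text
time: 3.3
position: [0.5513, 0.1548, 0.185]
eef_rot: [-3.138, -0.005, 1.057]
ft_force: [0.4, 0.3, 0.3]
grip_width: 1.0
grasp_force: 0.0
```

{"op": "carry_out", "data": {
  "plan": [
    [[1,0,0,7,0,0,-0.184],[1,0,0,7,0,0,-0.184],[1,0,0,7,0,0,-0.184],[1,0,0,7,0,0,-0.184],[1,0,0,7,0,0,-0.184]]
  ]
}}

```text
time: 3.92
position: [0.5513, 0.155, 0.15]
eef_rot: [3.139, -0.006, 1.977]
ft_force: [0.1, -0.3, -0.2]
grip_width: 1.001
grasp_force: 0.0
```

{"op": "carry_out", "data": {
  "plan": [
    [[1,0,0,7,0,0,-0.184],[1,0,0,7,0,0,-0.184],[1,0,0,7,0,0,-0.184],[1,0,0,7,0,0,-0.184],[1,0,0,7,0,0,-0.184]]
  ]
}}

```text
time: 4.55
position: [0.5513, 0.1552, 0.115]
eef_rot: [3.136, -0.002, 2.897]
ft_force: [0.2, 0.4, 0.4]
grip_width: 1.001
grasp_force: 0.0
```

{"op": "carry_out", "data": {
  "plan": [
    [[1,0,0,7,0,0,-0.184],[1,0,0,7,0,0,-0.173],[1,0,0,0,0,0,0]]
  ]
}}

```text
time: 4.92
position: [0.5509, 0.1554, 0.1006]
eef_rot: [3.135, -0.001, -3.037]
ft_force: [-0.3, -0.5, 0.5]
grip_width: 1.001
grasp_force: 0.0
```

Run:
```python
from h import *
o=ctrl.get_obs(); print(o['position'],o['eef_rot'],o['qpos'].round(3))
print(delta([.620,.1945,.10],rot([np.pi,0,.11+np.pi])))
```

```text
[0.55090268 0.15536842 0.10061284] [ 3.13539626e+00 -8.38475435e-04 -3.03692064e+00] [ 0.132  0.398 -0.22   0.954  0.006  0.027]
(array([-72.8,  31.7,   0.7]), array([ 0.006, -0.001, -0.005]))
```

{"op": "carry_out", "data": {
  "plan": [
    [[1,-37,16,0,0.006,0,0],[1,-36,16,0,0,0,0],[1,0,0,0,0,0,0],[1,0,0,0,0,0,0]]
  ]
}}

```text
time: 5.42
position: [0.6199, 0.1953, 0.1008]
eef_rot: [3.142, -0.001, -3.036]
ft_force: [-0.5, -0.2, -0.3]
grip_width: 1.003
grasp_force: 0.0
```

```bash
python3 -c "
from look import *
look('cell',.021,'w2'); look('tray',.004)
print(ctrl.nose_length)"
```

```text
cell 0.95 [365.5, 230.0, 446.9, 292.6] c [638.8 294.5] size [75.1 33.2] yaw 1.315
cell 0.81 [249.1, 167.5, 301.3, 269.8] c [616.4 193.5] size [67.7 34.3] yaw 0.114
cell 0.74 [89.9, 104.1, 167.8, 198.0] c [580.8  88.7] size [35.8 68.1] yaw 2.602
[0.6199 0.1953 0.1008] [ 3.142e+00 -1.000e-03 -3.036e+00] [0.182 0.535 0.003 1.04  0.    0.076] 5.42
tray 0.87 [245.0, 150.0, 309.5, 280.5] c [619.9 194.1] size [92.9 43.8] yaw 0.122
[0.6195 0.1952 0.1009] [ 3.142e+00 -1.000e-03 -3.035e+00] [0.182 0.534 0.002 1.04  0.    0.075] 5.53
0.022
```

View pics/w2.png

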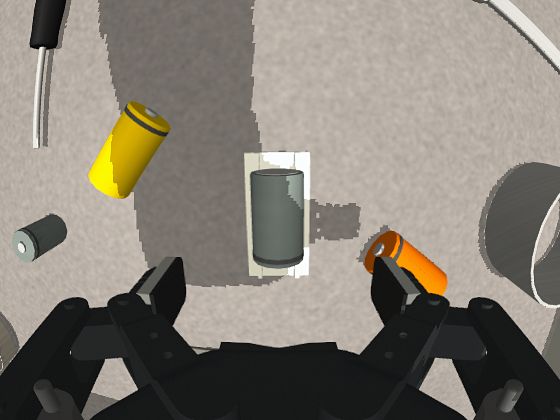

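The cell is at (277,217) between the fingers, nub end towards the bottom of the picture. The orange decoy is near the right finger, so I'll narrow the opening to 0.6 before descending.

{"op": "carry_out", "data": {
  "plan": [
    [[0.6,0,0,5,0,0,-0.01],[0.6,0,0,15,0,0,0],[0.6,0,0,20,0,0,0],[0.6,0,0,20,0,0,0],[0.6,0,0,8,0,0,0]]
  ]
}}

```text
time: 6.25
position: [0.6189, 0.1955, 0.0303]
eef_rot: [-3.142, -0.004, -3.024]
ft_force: [-0.2, -0.3, -0.5]
grip_width: 0.602
grasp_force: 0.0
```

{"op": "carry_out", "data": {
  "plan": [
    [[0.6,0,0,3,0,0,0],[0.3,0,0,0,0,0,0],[0.3,0,0,0,0,0,0],[0.3,0,0,0,0,0,0],[0.3,0,0,0,0,0,0]]
  ],
  "grip_force": 50
}}

```text
time: 6.88
position: [0.6209, 0.1958, 0.0303]
eef_rot: [3.141, 0.001, -3.024]
ft_force: [0.9, -0.3, 0.9]
grip_width: 0.381
grasp_force: 49.7
```

Run:
```python
from look import *
o=ctrl.get_obs(); print({k:np.round(v,3).tolist() for k,v in o.items()}, ctrl.nose_length)
```

```text
{'time': 6.875, 'qpos': [0.182, 0.597, -0.079, 0.894, 0.0, 0.064], 'dq': [0.001, -0.001, -0.001, 0.001, -0.0, -0.001], 'effort': [0.189, -58.615, 25.452, 0.14, 0.06, -0.002], 'position': [0.621, 0.196, 0.03], 'eef_rot': [3.141, 0.001, -3.024], 'ft_force': [0.917, -0.322, 0.851], 'wrist_torque': [-0.05, -0.087, -0.006], 'grasp_force': 49.653, 'grip_width': 0.381} 0.022
```

{"op": "carry_out", "data": {
  "plan": [
    [[0.3,0,0,-8,0,0,0],[0.3,0,0,-30,0,0,0],[0.3,0,0,-45,0,0,0],[0.3,0,0,-45,0,0,0],[0.3,0,0,-42,0,0,0]]
  ],
  "grip_force": 80
}}

```text
time: 7.5
position: [0.6203, 0.1958, 0.2018]
eef_rot: [3.141, 0.0, -3.024]
ft_force: [0.2, -0.2, -1.6]
grip_width: 0.369
grasp_force: 79.4
```

{"op": "carry_out", "data": {
  "plan": [
    [[0.3,0,0,0,0,0,0.084],[0.3,0,0,0,0,0,0.084],[0.3,0,0,0,0,0,0.084],[0.3,0,0,0,0,0,0.084],[0.3,0,0,0,0,0,0.084]]
  ]
}}

```text
time: 8.12
position: [0.6202, 0.1958, 0.2]
eef_rot: [-3.142, -0.001, 2.837]
ft_force: [-0.4, -0.6, -1.6]
grip_width: 0.366
grasp_force: 79.5
```

Run:
```python
from h import *
o=ctrl.get_obs(); print(o['position'],o['eef_rot'],o['grip_width'],o['grasp_force'],o['ft_force'])
print(delta([.68,-.235,.20],rot([np.pi,0,-.30+np.pi])))
```

```text
[0.6202122  0.19577451 0.20002359] [-3.14159223e+00 -6.32779724e-04  2.83676308e+00] 0.36632693370052416 79.50170159339905 [-0.41770412 -0.58546407 -1.58605332]
(array([-1.863e+02, -3.930e+02, -1.000e-01]), array([ 0.   , -0.001, -0.005]))
```

{"op": "carry_out", "data": {
  "plan": [
    [[0.3,-15,-35,0,0,0,0],[0.3,-25,-51,0,0,0,0],[0.3,-25,-51,0,0,0,0],[0.3,-25,-51,0,0,0,0],[0.3,-25,-51,0,0,0,0]]
  ]
}}

```text
time: 8.75
position: [0.6591, -0.0682, 0.2001]
eef_rot: [3.141, -0.0, 2.84]
ft_force: [1.2, 0.3, -1.6]
grip_width: 0.371
grasp_force: 79.6
```

{"op": "carry_out", "data": {
  "plan": [
    [[0.3,-25,-51,0,0,0,0],[0.3,-25,-51,0,0,0,0],[0.3,-15,-40,0,0,0,0],[0.3,-6,-12,0,0,0,0],[0.3,0,0,0,0,0,0]]
  ]
}}

```text
time: 9.38
position: [0.6809, -0.2353, 0.1994]
eef_rot: [3.141, -0.001, 2.838]
ft_force: [0.8, 1.2, -1.4]
grip_width: 0.369
grasp_force: 79.6
```

```bash
python3 -c "
from look import *
im,P=look('logger',.038,'w3'); look('bay_strap',.086); look('cell',.2)
np.save('P3.npy',P)
"
```

```text
logger 0.87 [208.2, 8.7, 349.4, 218.9] c [ 607.4 -214.4] size [124.6 187.8] yaw 2.815
[ 0.6809 -0.2353  0.1994] [ 3.141e+00 -1.000e-03  2.838e+00] [-0.444  0.628  0.409  1.353  0.    -0.141] 9.38
bay_strap 0.93 [203.7, 7.1, 343.8, 218.0] c [ 609.4 -214.4] size [103.3 156.8] yaw 2.823
[ 0.6811 -0.2333  0.1997] [ 3.141e+00 -1.000e-03  2.841e+00] [-4.420e-01  6.270e-01  4.080e-01  1.353e+00  1.000e-03 -1.410e-01] 9.47
cell 0.88 [233.2, 185.3, 320.1, 336.7] c [ 675. -231.] size [32.  67.7] yaw 2.844
cell 0.76 [503.4, 5.8, 536.1, 64.1] c [603.6 -93. ] size [17.8 31.8] yaw 2.538
cell 0.75 [202.8, 8.5, 346.3, 219.8] c [ 614.8 -214.4] size [53.4 80.8] yaw 2.82
[ 0.6813 -0.2329  0.2   ] [ 3.141 -0.     2.842] [-0.441  0.626  0.408  1.353  0.    -0.141] 9.57
```

View pics/w3.png

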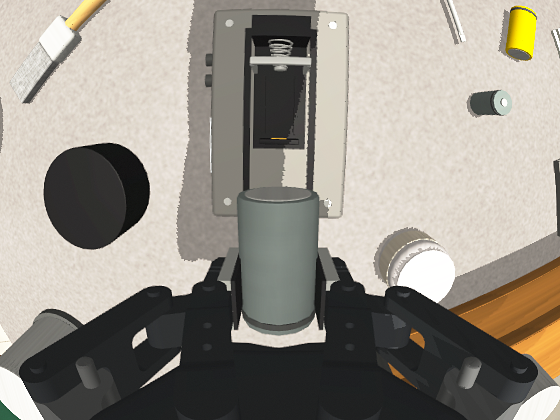

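Run:
```python
from h import *
P=np.load('P3.npy',allow_pickle=True).item()
im=cv2.imread('pics/w3.png'); g=cv2.cvtColor(im,cv2.COLOR_BGR2GRAY)
S=[]
for p in ((229,23),(333,25),(228,202),(331,203)):
    a=g[p[1]-5:p[1]+6,p[0]-5:p[0]+6].astype(float); a=np.clip(a-np.percentile(a,85),0,None)
    y,x=np.mgrid[-5:6,-5:6]; q=(p[0]+(a*x).sum()/a.sum(),p[1]+(a*y).sum()/a.sum()); W=w(P,'wrist',q,.0385); S.append(W); print(np.round(q,1),W.round(4))
S=np.array(S); c=S.mean(0); d=(S[2]+S[3]-S[0]-S[1])[:2]; e=(S[0]+S[2]-S[1]-S[3])[:2]
print('centre',c.round(4),'yaw',np.arctan2(d[1],d[0]),'perp yaw',np.arctan2(e[1],e[0])+np.pi/2,np.linalg.norm(d)/2,np.linalg.norm(e)/2,
 'yaw sides',[np.arctan2(*(S[i]-S[j])[:2][::-1]) for i,j in((2,0),(3,1))])
cv2.imwrite('pics/crop3.png',cv2.resize(im[5:225,195:360],(600,800)[::1],interpolation=cv2.INTER_CUBIC)[:600])
```

```text
[227.9  22.7] [ 0.5176 -0.2301  0.0385]
[nan nan] [nan nan nan]
[225.8 199.8] [ 0.6685 -0.2806  0.0385]
[328.9 202.8] [ 0.6988 -0.1931  0.0385]
centre [nan nan nan] yaw nan perp yaw nan nan nan yaw sides [np.float64(-0.32309318380676255), np.float64(nan)]<stdin>:7: RuntimeWarning: invalid value encountered in scalar divide
```

View pics/crop3.png

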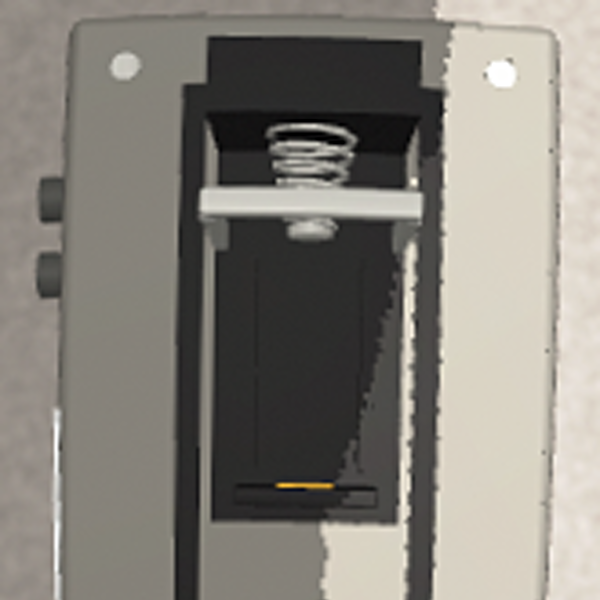

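The crop shows the strap's top face centred at crop (310,200), the button just in front of it at (310,230), the end wall's inner top edge at (306,487), and the near-strap screws at (125,65) and (501,73).

Run:
```python
from h import *
P=np.load('P3.npy',allow_pickle=True).item(); print(P['position'])
cw=lambda x,y,z: w(P,'wrist',(194.6+x/3.636,4.6+y/3.636),z)
S=np.array([cw(125,65,.038),cw(501,73,.038),w(P,'wrist',(227.5,202),.038),w(P,'wrist',(330.5,203),.038)])
print(S.round(4)); c=S.mean(0); d=(S[2]+S[3]-S[0]-S[1])[:2]; e=(S[0]+S[2]-S[1]-S[3])[:2]
y1,y2=np.arctan2(d[1],d[0]),np.arctan2(e[1],e[0])+np.pi/2
print('c',c,y1,y2,np.linalg.norm(d)/2,np.linalg.norm(e)/2)
strap=[cw(198,200,.086),cw(422,202,.086)]; wall=[cw(235,487,.062),cw(377,489,.062)]
wallo=[cw(235,507,.062),cw(377,509,.062)]; plate=[cw(212,521,.042),cw(397,521,.042)]; block=[cw(207,113,.078),cw(418,113,.078)]; back=[cw(207,37,.078),cw(420,40,.078)]
rails=[cw(255,260,.0465),cw(362,260,.0465)]
for yaw in (y1,):
  M=np.array([[np.cos(yaw),np.sin(yaw)],[-np.sin(yaw),np.cos(yaw)]])
  for n,q in dict(strap=strap,wall=wall,wallo=wallo,plate=plate,block=block,back=back,rails=rails,button=[cw(310,230,.059)]).items(): print(n,[(M@(p-c)[:2]*1e3).round(1) for p in q], np.round(np.mean(q,0),4))
```

```text
[ 0.62046692 -0.21672248  0.32046375]
[[ 0.5176 -0.2292  0.038 ]
 [ 0.5462 -0.1437  0.038 ]
 [ 0.6709 -0.28    0.038 ]
 [ 0.6995 -0.1917  0.038 ]]
c [ 0.608543   -0.21111791  0.038     ] -0.3117202889993195 -0.31792033375005935 0.16111795928485254 0.09146109830374133
strap [array([-35.7, -22.6]), array([-35.8,  21.3])] [ 0.5743 -0.2008  0.086 ]
wall [array([ 23. , -16.3]), array([23.1, 14.6])] [ 0.6302 -0.219   0.062 ]
wallo [array([ 27.4, -16.3]), array([27.5, 14.6])] [ 0.6344 -0.2203  0.062 ]
plate [array([ 31.8, -22.8]), array([31.4, 20.7])] [ 0.6383 -0.2218  0.042 ]
block [array([-56.3, -21.8]), array([-56.8,  21.2])] [ 0.5546 -0.194   0.078 ]
back [array([-73.5, -22.1]), array([-73.4,  21.7])] [ 0.5386 -0.1888  0.078 ]
rails [array([-29.4, -12.9]), array([-29.6,  11.5])] [ 0.5802 -0.2027  0.0465]
button [array([-34.3,  -0.5])] [ 0.5757 -0.2011  0.059 ]
```

Run:
```python
from h import *
o=ctrl.get_obs(); P=ctrl.camera_params('wrist'); ctrl.camera('wrist'); T=rot(o['eef_rot']); p0=o['position']
C=T.T@(P['position']-p0); print('cam in tool',C.round(4),o['eef_rot'].round(3),p0.round(4))
m=max(ctrl.cut_out('wrist','cell')[:3],key=lambda d:d['pixels'][240:260,270:290].sum())
px=m['pixels']; print(m['conf'],m['bbox'])
def at(u,v,z): d=T.T@ray(P,'wrist',(u,v)); return (C+d*(z-C[2])/d[2])*1e3
for r in (225,235,245,255):
    c=np.where(px[r])[0]; print(r,c.min(),c.max(),(at(c.min()-.5,r,.0093)+at(c.max()+.5,r,.0093)).round(2)/2, at(c.max()+.5,r,.0093)[1]-at(c.min()-.5,r,.0093)[1])
c=np.where(px[:,278])[0]; print('flat bottom edge',c.min(),at(278,c.min()-.5,.0263).round(1),'nub side',c.max(),at(278,c.max()+.5,-.0077).round(1))
g=cv2.imread('pics/w3.png')[180:212,278].mean(1); print(g.round().tolist()); g=cv2.imread('pics/w3.png')[312:340,278].mean(1); print(g.round().tolist())
for r in range(198,206): print(r, at(278,r,-.0077)[0].round(1),end=' ')
```

```text
cam in tool [ 0.0634 -0.0003 -0.121 ] [ 3.141 -0.     2.841] [ 0.6814 -0.2331  0.2   ]
0.78 [232.7, 181.3, 317.3, 332.1]
225 238 318 [22.32  -0.265  9.3  ] 34.19710428359361
235 238 317 [17.85 -0.48  9.3 ] 34.09758260089423
245 239 318 [13.28  -0.045  9.3  ] 34.45352478762906
255 239 316 [ 8.605 -0.475  9.3  ] 33.96032024297847
flat bottom edge 187 [35.6 -0.3 26.3] nub side 334 [-21.3  -0.2  -7.7]
[126.0, 126.0, 126.0, 126.0, 127.0, 127.0, 120.0, 109.0, 110.0, 110.0, 110.0, 110.0, 110.0, 111.0, 110.0, 111.0, 110.0, 111.0, 109.0, 117.0, 156.0, 133.0, 75.0, 93.0, 143.0, 139.0, 136.0, 136.0, 136.0, 135.0, 136.0, 136.0]
[130.0, 130.0, 130.0, 130.0, 129.0, 129.0, 129.0, 129.0, 128.0, 129.0, 129.0, 130.0, 132.0, 72.0, 78.0, 78.0, 79.0, 78.0, 75.0, 119.0, 131.0, 130.0, 125.0, 156.0, 214.0, 219.0, 217.0, 216.0]
198 37.8 199 37.4 200 37.1 201 36.7 202 36.3 203 36.0 204 35.6 205 35.2
```

```bash
cat > ins.py <<'E'
from h import *
yaw=-.319; u=np.array([np.cos(yaw),np.sin(yaw),0]); n=np.array([-np.sin(yaw),np.cos(yaw),0]); k=np.array([0,0,1.])
H=np.array([.6304,-.2191,.042])-.0275*u      # holder X=0, floor
OFF=np.array([7.7,-.3,9.3])*1e-3             # cell origin in tool
def pose(xf,zf,th,y=0):
    a=u*np.cos(th)+k*np.sin(th); M=np.stack([-a,n,np.cross(-a,n)],1)
    O=H+u*xf*1e-3+k*zf*1e-3+n*y*1e-3+a*.029
    return O-M@OFF, M
def now():
    o=ctrl.get_obs(); T=rot(o['eef_rot']); a=-T[:,0]; f=o['position']+T@OFF-a*.029-H
    print('t',round(o['time'],2),'xf,y,zf',[round(float(f@e)*1e3,1) for e in (u,n,k)],'th',round(np.arcsin(a[2]),3),'yaw err',round(np.arctan2(a[1],a[0])-yaw,3),'F u,n,z',[round(float(o['ft_force']@e),1) for e in (u,n,k)],'grip',round(o['grasp_force']),round(o['grip_width'],3),'q',o['qpos'].round(2))
def to(*a): print(a,*delta(*pose(*a)))
E
python3 -c "
from ins import *
now(); to(20,44,0.52); to(12,39.5,.52); print(pose(12,39.5,.52))"
```

```text
t 9.78 xf,y,zf [43.7, 1.3, 148.7] th -0.0 yaw err 0.018 F u,n,z [0.2, 0.0, -1.7] grip 80 0.373 q [-0.44  0.63  0.41  1.35  0.   -0.14]
(20, 44, 0.52) [33.2 -1.4 87.7] [ 0.005 -0.52   0.018]
(12, 39.5, 0.52) [41.2 -1.2 92.2] [ 0.005 -0.52   0.018]
(array([ 0.64163038, -0.22249323,  0.10780622]), array([[-0.82403728,  0.31361717,  0.47181229],
       [ 0.27216299,  0.94954951, -0.15583014],
       [-0.49688014,  0.        , -0.86781918]]))
```

{"op": "carry_out", "data": {
  "plan": [
    [[0.3,0,0,0,0,-0.173,0.018],[0.3,0,0,0,0,-0.173,0],[0.3,0,0,0,0,-0.174,0],[0.3,0,0,0,0,0,0],[0.3,0,0,0,0,0,0]]
  ]
}}

```text
time: 10.4
position: [0.6833, -0.2356, 0.2018]
eef_rot: [3.14, 0.501, 2.822]
ft_force: [1.9, 0.3, -1.3]
grip_width: 0.366
grasp_force: 79.6
```

```bash
python3 -c "
from ins import *
now(); to(20,44,0.52)"
```

```text
t 10.4 xf,y,zf [55.2, 0.6, 134.0] th 0.501 yaw err -0.001 F u,n,z [1.7, 0.9, -1.3] grip 80 0.366 q [-0.47  0.27 -0.27  0.53  0.07 -0.13]
(20, 44, 0.52) [74.3 -0.7 61.4] [ 0.001 -0.019 -0.001]
```

{"op": "carry_out", "data": {
  "plan": [
    [[0.3,25,0,20,0,-0.019,0],[0.3,30,0,25,0,0,0],[0.3,19,-1,16,0,0,0],[0.3,0,0,0,0,0,0],[0.3,0,0,0,0,0,0]]
  ]
}}

```text
time: 11.02
position: [0.6525, -0.2269, 0.1131]
eef_rot: [3.141, 0.524, 2.822]
ft_force: [0.2, -0.6, -1.6]
grip_width: 0.372
grasp_force: 79.6
```

```bash
python3 -c "
from ins import *
now(); to(-18,22,0.52); to(-18,23,.52)
P=ctrl.camera_params('wrist'); im=ctrl.camera('wrist'); cv2.imwrite('pics/w4.png',cv2.resize(im[90:330,150:410,::-1],None,fx=2.4,fy=2.4,interpolation=2)); now()"
```

```text
t 11.03 xf,y,zf [23.8, -0.8, 44.7] th 0.524 yaw err -0.001 F u,n,z [0.4, -0.5, -1.6] grip 80 0.372 q [-0.48  0.29 -0.5   0.26  0.08 -0.14]
(-18, 22, 0.52) [47.5  0.8 -1.1] [ 0.     0.004 -0.001]
(-18, 23, 0.52) [47.   0.8 -2. ] [ 0.     0.004 -0.001]
t 11.07 xf,y,zf [23.5, -0.7, 44.8] th 0.524 yaw err -0.001 F u,n,z [1.0, -1.3, -1.0] grip 80 0.368 q [-0.48  0.29 -0.5   0.26  0.08 -0.14]
```

View pics/w4.png

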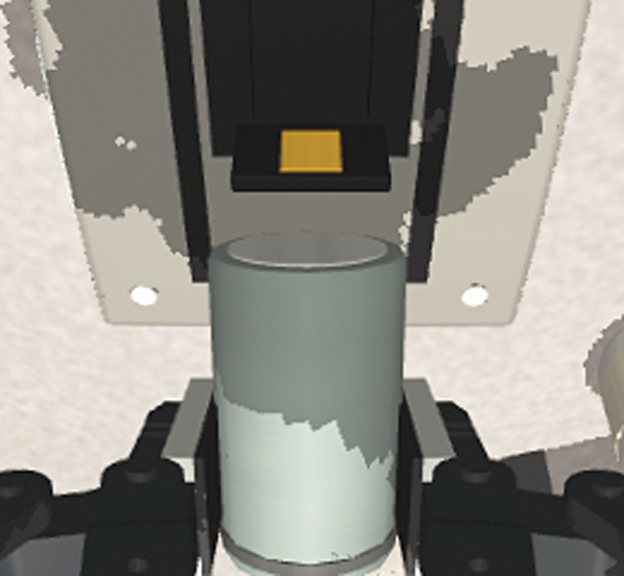

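The wall and gold contact are centred at column 311 and the cell at 308. That puts the holder about 1 mm to tool +y of the cell, which matches the computed 0.8 mm. I'll start the approach with that correction.

{"op": "carry_out", "data": {
  "plan": [
    [[0.3,10,0.9,-2,0,0.004,0],[0.3,14,0,0,0,0,0],[0.3,14,0,0,0,0,0],[0.3,9,0,0,0,0,0],[0.3,0,0,0,0,0,0]]
  ]
}}

```text
time: 11.7
position: [0.6079, -0.2104, 0.0875]
eef_rot: [3.139, 0.513, 2.821]
ft_force: [-0.6, -0.8, -2.5]
grip_width: 0.364
grasp_force: 79.6
```

```bash
python3 -c "
from ins import *
now(); to(-25,18.5,.52); to(-29,17,.52)"
```

```text
t 11.7 xf,y,zf [-24.0, 1.0, 19.4] th 0.513 yaw err -0.002 F u,n,z [-0.3, -0.9, -2.5] grip 80 0.364 q [-0.5   0.25 -0.63  0.18  0.09 -0.15]
(-25, 18.5, 0.52) [ 1.4 -0.9  0. ] [ 0.001 -0.007 -0.002]
(-29, 17, 0.52) [ 5.6 -0.9 -0.6] [ 0.001 -0.007 -0.002]
```

{"op": "carry_out", "data": {
  "plan": [
    [[0.3,0,0,0,0,0,0],[0.3,0,0,0,0,0,0]]
  ]
}}

```text
time: 11.95
position: [0.6099, -0.2113, 0.089]
eef_rot: [3.14, 0.516, 2.821]
ft_force: [-0.0, -0.2, -0.3]
grip_width: 0.368
grasp_force: 79.6
```

```bash
python3 -c "
from ins import *
now(); to(-25,18.5,.52); to(-29,17,.52)"
```

```text
t 11.95 xf,y,zf [-21.7, 0.7, 20.8] th 0.516 yaw err -0.001 F u,n,z [0.1, -0.2, -0.3] grip 80 0.368 q [-0.5   0.25 -0.63  0.18  0.09 -0.15]
(-25, 18.5, 0.52) [ 4.1 -0.7  0.2] [ 0.001 -0.004 -0.001]
(-29, 17, 0.52) [ 8.3 -0.7 -0.4] [ 0.001 -0.004 -0.001]
```

{"op": "carry_out", "data": {
  "plan": [
    [[0.3,1,-0.4,0,0,-0.004,0],[0.3,1,0,0,0,0,0],[0.3,1,0,0,0,0,0],[0.3,1,0,0,0,0,0],[0.3,0,0,0,0,0,0]]
  ]
}}

```text
time: 12.58
position: [0.6057, -0.2102, 0.0863]
eef_rot: [3.14, 0.519, 2.821]
ft_force: [-0.9, 0.5, -1.0]
grip_width: 0.374
grasp_force: 79.6
```

```bash
python3 -c "
from ins import *
now(); to(-29,17,.52)"
```

```text
t 12.57 xf,y,zf [-26.0, 0.5, 18.1] th 0.519 yaw err -0.002 F u,n,z [-1.0, 0.2, -1.0] grip 80 0.374 q [-0.5   0.25 -0.64  0.16  0.09 -0.15]
(-29, 17, 0.52) [ 3.1 -0.4 -0.6] [ 0.001 -0.001 -0.001]
```

{"op": "carry_out", "data": {
  "plan": [
    [[0.3,1,0,-0.3,0,0,0],[0.3,1,0,-0.3,0,0,0],[0.3,1,0,0,0,0,0],[0.3,0,0,0,0,0,0]]
  ]
}}

```text
time: 13.08
position: [0.6039, -0.2097, 0.0863]
eef_rot: [3.14, 0.521, 2.821]
ft_force: [3.3, -1.3, 0.0]
grip_width: 0.371
grasp_force: 79.6
```

```bash
python3 -c "
from ins import *
now(); to(-31,17,.52)"
```

```text
t 13.07 xf,y,zf [-27.9, 0.4, 17.9] th 0.521 yaw err -0.001 F u,n,z [3.5, -0.2, 0.0] grip 80 0.371 q [-0.5   0.25 -0.65  0.16  0.09 -0.16]
(-31, 17, 0.52) [ 3.2 -0.3 -0.7] [ 0.001  0.001 -0.001]
```

{"op": "carry_out", "data": {
  "plan": [
    [[0.3,0.9,0,-0.4,0,0,0],[0.3,0.9,0,-0.4,0,0,0],[0.3,0.9,0,-0.4,0,0,0],[0.3,0,0,0,0,0,0]]
  ]
}}

```text
time: 13.58
position: [0.6014, -0.2089, 0.0862]
eef_rot: [3.14, 0.522, 2.821]
ft_force: [5.4, -1.4, -1.3]
grip_width: 0.374
grasp_force: 79.6
```

```bash
python3 -c "
from ins import *
now(); to(-34,17.3,.35)"
```

```text
t 13.57 xf,y,zf [-30.5, 0.4, 17.9] th 0.522 yaw err -0.001 F u,n,z [5.5, 0.3, -1.3] grip 80 0.374 q [-0.5   0.24 -0.66  0.16  0.09 -0.16]
(-34, 17.3, 0.35) [ 2.3 -0.3  5.2] [ 0.001  0.172 -0.001]
```

{"op": "carry_out", "data": {
  "plan": [
    [[0.3,0.9,0,1.2,0,0.045,0],[0.3,0.9,0,1.2,0,0.045,0],[0.3,0.7,0,1.3,0,0.04,0],[0.3,0.5,0,1.2,0,0.04,0],[0.3,0,0,0,0,0,0]]
  ]
}}

```text
time: 14.2
position: [0.6027, -0.2095, 0.0812]
eef_rot: [3.14, 0.354, 2.822]
ft_force: [8.2, -2.8, 0.0]
grip_width: 0.372
grasp_force: 79.7
```

```bash
python3 -c "
from ins import *
now(); to(-36,17.5,.2)"
```

```text
t 14.2 xf,y,zf [-33.0, 0.2, 17.8] th 0.354 yaw err -0.001 F u,n,z [8.7, -0.1, 0.0] grip 80 0.372 q [-0.49  0.31 -0.48  0.43  0.06 -0.16]
(-36, 17.5, 0.2) [ 1.9 -0.1  4.9] [ 0.001  0.154 -0.001]
```

{"op": "carry_out", "data": {
  "plan": [
    [[0.3,0.8,0,-0.2,0,0,0],[0.3,0.8,0,-0.3,0,0,0],[0.3,0.8,0,-0.3,0,0,0],[0.3,0,0,0,0,0,0]]
  ]
}}

```text
time: 14.7
position: [0.6005, -0.2088, 0.0816]
eef_rot: [3.14, 0.356, 2.822]
ft_force: [9.0, -2.6, -1.4]
grip_width: 0.373
grasp_force: 79.6
```

```bash
python3 -c "
from ins import *
now(); to(-35.5,17.7,.2)"
```

```text
t 14.7 xf,y,zf [-35.2, 0.2, 18.1] th 0.356 yaw err -0.001 F u,n,z [9.3, 0.4, -1.4] grip 80 0.373 q [-0.49  0.31 -0.48  0.43  0.06 -0.16]
(-35.5, 17.7, 0.2) [-0.6 -0.1  6.1] [ 0.001  0.156 -0.001]
```

```bash
python3 -c "
from ins import *
now()
a=cv2.imread('pics/w3.png'); b=ctrl.camera('wrist')[:,:,::-1]; cv2.imwrite('pics/w5.png',b)
for c in (262,278,294):
  for im in (a,b): print(c,im[316:342,c].mean(1).astype(int).tolist())
now()"
```

```text
t 14.7 xf,y,zf [-35.2, 0.2, 18.1] th 0.356 yaw err -0.001 F u,n,z [9.3, 0.4, -1.4] grip 80 0.373 q [-0.49  0.31 -0.48  0.43  0.06 -0.16]
262 [125, 126, 126, 126, 126, 127, 130, 70, 77, 78, 78, 76, 77, 122, 128, 125, 121, 163, 214, 216, 218, 218, 218, 218, 215, 216]
262 [216, 216, 216, 215, 216, 218, 225, 105, 131, 132, 131, 130, 131, 196, 219, 216, 216, 223, 231, 232, 232, 236, 238, 237, 232, 233]
278 [129, 129, 129, 128, 128, 129, 128, 129, 132, 72, 78, 78, 79, 78, 75, 119, 131, 129, 125, 156, 214, 219, 217, 216, 221, 221]
278 [229, 229, 228, 228, 228, 227, 228, 230, 236, 117, 146, 145, 145, 144, 139, 218, 231, 230, 229, 228, 230, 232, 233, 235, 234, 238]
294 [121, 121, 121, 120, 120, 123, 123, 56, 76, 76, 75, 75, 75, 118, 122, 119, 113, 173, 224, 220, 219, 220, 219, 217, 217, 218]
294 [213, 213, 212, 212, 213, 215, 216, 83, 136, 134, 135, 133, 128, 208, 214, 212, 210, 228, 240, 236, 234, 234, 233, 234, 234, 231]
t 14.75 xf,y,zf [-35.2, 0.1, 18.1] th 0.356 yaw err -0.001 F u,n,z [11.2, 0.1, -1.5] grip 80 0.37 q [-0.49  0.31 -0.48  0.43  0.06 -0.16]
```

{"op": "carry_out", "data": {
  "plan": [
    [[0.3,0.7,0,-0.3,0,0,0],[0.3,-0.1,0,2,0,0.05,0],[0.3,-0.2,0,2.1,0,0.053,0],[0.3,-0.2,0,2,0,0.053,0],[0.3,0,0,0,0,0,0]]
  ]
}}

```text
time: 15.38
position: [0.6031, -0.2097, 0.0757]
eef_rot: [3.14, 0.2, 2.822]
ft_force: [9.6, -2.3, 0.9]
grip_width: 0.369
grasp_force: 79.8
```

```bash
python3 -c "
from ins import *
now(); to(-36,17.7,.08)
import time
ctrl.camera('wrist'); now(); ctrl.camera('wrist'); now()"
```

```text
t 15.38 xf,y,zf [-35.5, 0.1, 17.3] th 0.2 yaw err -0.0 F u,n,z [9.8, 0.8, 0.9] grip 80 0.369 q [-0.47  0.4  -0.31  0.66  0.03 -0.15]
(-36, 17.7, 0.08) [-0.4 -0.1  3.9] [ 0.001  0.12  -0.   ]
t 15.43 xf,y,zf [-35.7, 0.2, 17.3] th 0.201 yaw err -0.0 F u,n,z [10.4, 1.1, 0.6] grip 80 0.373 q [-0.47  0.4  -0.31  0.66  0.03 -0.15]
t 15.47 xf,y,zf [-35.8, 0.1, 17.3] th 0.201 yaw err -0.001 F u,n,z [11.3, 0.4, 1.5] grip 80 0.373 q [-0.47  0.4  -0.31  0.66  0.03 -0.15]
```

{"op": "carry_out", "data": {
  "plan": [
    [[0.3,0.3,0,-0.3,0,0,0],[0.3,-0.1,0,1.3,0,0.04,0],[0.3,-0.1,0,1.3,0,0.04,0],[0.3,-0.2,0,1.3,0,0.04,0],[0.3,0,0,0,0,0,0]]
  ]
}}

```text
time: 16.1
position: [0.6037, -0.2099, 0.0715]
eef_rot: [3.14, 0.081, 2.822]
ft_force: [10.6, -2.7, -0.9]
grip_width: 0.372
grasp_force: 79.7
```

```bash
python3 -c "
from ins import *
now(); to(-36,17.7,0)
ctrl.camera('wrist'); now(); ctrl.camera('wrist'); now()"
```

```text
t 16.1 xf,y,zf [-36.6, 0.1, 17.3] th 0.081 yaw err -0.001 F u,n,z [10.9, 0.8, -0.9] grip 80 0.372 q [-0.47  0.48 -0.17  0.84  0.01 -0.15]
(-36, 17.7, 0) [-1.2 -0.1  2.6] [ 0.001  0.081 -0.   ]
t 16.15 xf,y,zf [-36.7, 0.2, 17.3] th 0.081 yaw err -0.0 F u,n,z [10.4, -0.1, -0.7] grip 80 0.373 q [-0.47  0.48 -0.17  0.84  0.01 -0.15]
t 16.2 xf,y,zf [-36.8, 0.2, 17.3] th 0.081 yaw err -0.001 F u,n,z [11.1, 1.4, -2.1] grip 80 0.374 q [-0.47  0.48 -0.17  0.84  0.01 -0.15]
```

{"op": "carry_out", "data": {
  "plan": [
    [[0.3,-0.2,0,0.9,0,0.027,0],[0.3,-0.2,0,0.9,0,0.027,0],[0.3,-0.2,0,0.9,0,0.027,0],[0.3,0,0,0,0,0,0]]
  ]
}}

```text
time: 16.7
position: [0.6043, -0.21, 0.0685]
eef_rot: [3.14, 0.0, 2.822]
ft_force: [10.2, -2.5, -1.1]
grip_width: 0.37
grasp_force: 79.7
```

```bash
python3 -c "
from ins import *
now(); to(-34.5,17.2,0)
ctrl.camera('wrist'); now(); ctrl.camera('wrist'); now()"
```

```text
t 16.7 xf,y,zf [-36.8, 0.2, 17.2] th 0.0 yaw err -0.0 F u,n,z [10.5, 0.8, -1.1] grip 80 0.37 q [-0.46  0.54 -0.07  0.96  0.   -0.14]
(-34.5, 17.2, 0) [-2.3 -0.2  0. ] [ 0.002  0.    -0.   ]
t 16.75 xf,y,zf [-36.9, 0.2, 17.3] th 0.0 yaw err -0.0 F u,n,z [11.8, -0.1, -2.0] grip 80 0.371 q [-0.46  0.54 -0.07  0.96  0.   -0.14]
t 16.8 xf,y,zf [-37.0, 0.2, 17.3] th 0.0 yaw err -0.0 F u,n,z [11.2, 0.3, -2.4] grip 80 0.374 q [-0.46  0.54 -0.07  0.96  0.   -0.14]
```

{"op": "carry_out", "data": {
  "plan": [
    [[0.3,-0.7,0,0,0,0,0],[0.3,-0.7,0,0,0,0,0],[0.3,-0.6,0,0,0,0,0],[0.3,0,0,0,0,0,0]]
  ]
}}

```text
time: 17.3
position: [0.6053, -0.2103, 0.0685]
eef_rot: [3.14, -0.001, 2.822]
ft_force: [10.3, -3.2, -0.7]
grip_width: 0.371
grasp_force: 79.7
```

```bash
python3 -c "
from ins import *
now()
ctrl.camera('wrist'); now(); ctrl.camera('wrist'); now()"
```

```text
t 17.3 xf,y,zf [-35.8, 0.2, 17.2] th -0.001 yaw err -0.001 F u,n,z [10.8, 0.2, -0.7] grip 80 0.371 q [-0.46  0.55 -0.07  0.96  0.   -0.14]
t 17.35 xf,y,zf [-35.8, 0.2, 17.2] th -0.001 yaw err -0.001 F u,n,z [10.5, -0.5, -1.7] grip 80 0.366 q [-0.46  0.55 -0.07  0.96  0.   -0.14]
t 17.4 xf,y,zf [-35.8, 0.2, 17.2] th -0.001 yaw err -0.0 F u,n,z [10.8, 0.4, -1.4] grip 80 0.373 q [-0.46  0.55 -0.07  0.96  0.   -0.14]
```

{"op": "carry_out", "data": {
  "plan": [
    [[0.3,-0.7,0,0,0,0,0],[0.3,-0.6,0,0,0,0,0],[0.3,0,0,0,0,0,0],[0.3,0,0,0,0,0,0]]
  ]
}}

```text
time: 17.9
position: [0.6061, -0.2106, 0.0684]
eef_rot: [3.14, -0.002, 2.822]
ft_force: [8.2, -2.3, -0.7]
grip_width: 0.371
grasp_force: 79.8
```

```bash
python3 -c "
from ins import *
now()
ctrl.camera('wrist'); now()"
```

```text
t 17.9 xf,y,zf [-34.9, 0.2, 17.2] th -0.002 yaw err -0.001 F u,n,z [8.5, 0.4, -0.7] grip 80 0.371 q [-0.46  0.55 -0.06  0.96  0.   -0.14]
t 17.95 xf,y,zf [-34.9, 0.2, 17.2] th -0.002 yaw err -0.001 F u,n,z [10.2, -0.0, -1.3] grip 80 0.371 q [-0.46  0.55 -0.06  0.96  0.   -0.14]
```

{"op": "carry_out", "data": {
  "plan": [
    [[0.42,0,0,0,0,0,0],[0.45,0,0,0,0,0,0],[0.55,0,0,0,0,0,0],[0.6,0,0,0,0,0,0]]
  ],
  "grip_force": 20
}}

```text
time: 18.45
position: [0.6027, -0.2092, 0.0672]
eef_rot: [3.14, -0.009, 2.822]
ft_force: [-0.0, 0.3, 1.5]
grip_width: 0.601
grasp_force: 0.0
```

{"op": "carry_out", "data": {
  "plan": [
    [[0.6,0,0,-10,0,0,0],[0.6,0,0,-25,0,0,0],[0.6,0,0,-30,0,0,0],[0.6,0,0,-35,0,0,0],[0.6,0,0,0,0,0,0]]
  ]
}}

```text
time: 19.08
position: [0.606, -0.2108, 0.1719]
eef_rot: [3.141, -0.001, 2.822]
ft_force: [-0.3, -0.3, -0.1]
grip_width: 0.597
grasp_force: 0.0
```

```bash
python3 -c "
from ins import *
now()
P=ctrl.camera_params('wrist'); b=ctrl.camera('wrist')[:,:,::-1]; cv2.imwrite('pics/w6.png',b); np.save('P6.npy',P)
for d in ctrl.cut_out('wrist','cell')[:3]: print(d['conf'],d['bbox'])
y0,x0=60,190; cv2.imwrite('pics/crop6.png',cv2.resize(b[y0:y0+200,x0:x0+180],(540,600),interpolation=2))
# predicted pixels of seated ends
for X,Z in ((27.5,17),(25,34),(-33,34),(-33,17)): print(X,Z,proj(P,'wrist',H+u*X*1e-3+k*Z*1e-3).round(1))
"
```

```text
t 19.07 xf,y,zf [-35.0, -0.0, 120.6] th -0.001 yaw err -0.001 F u,n,z [-0.2, -0.4, -0.1] grip 0 0.597 q [-0.46  0.47  0.09  1.18  0.   -0.14]
0.95 [517.7, 62.2, 554.2, 121.3]
0.74 [254.7, 161.2, 297.9, 249.9]
27.5 17 [277.8 244.5]
25 34 [277.8 249.6]
-33 34 [277.8 168.8]
-33 17 [277.8 165.7]
```

View pics/crop6.png

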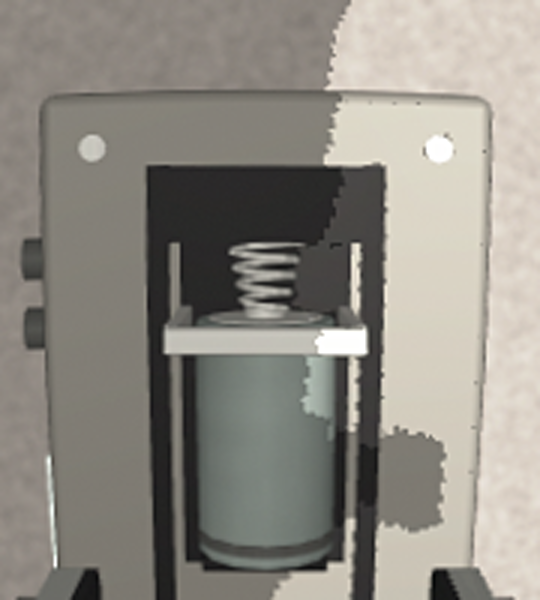

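The crop shows the cell lying between the spring (crop (265,280)) and the end wall (row about 560), under the strap. The pixel rows match the predicted seated ends. Next I'll press lightly from above with shut fingers to confirm it is home.

{"op": "carry_out", "data": {
  "plan": [
    [[0,0,0,15,0,0,0],[0,0,0,20,0,0,0],[0,0,0,15,0,0,0],[0,0,0,8,0,0,0],[0,0,0,0,0,0,0]]
  ]
}}

```text
time: 19.8
position: [0.6029, -0.2092, 0.1083]
eef_rot: [3.14, -0.01, 2.822]
ft_force: [0.1, -0.8, 0.6]
grip_width: -0.003
grasp_force: 0.0
```

{"op": "carry_out", "data": {
  "plan": [
    [[0,0,0,1.5,0,0,0],[0,0,0,1.5,0,0,0],[0,0,0,1.5,0,0,0],[0,0,0,1,0,0,0],[0,0,0,0,0,0,0]]
  ]
}}

```text
time: 20.42
position: [0.6035, -0.2095, 0.104]
eef_rot: [3.14, -0.008, 2.822]
ft_force: [-0.8, -0.0, -0.6]
grip_width: 0.003
grasp_force: 0.0
```

{"op": "carry_out", "data": {
  "plan": [
    [[0,0,0,1,0,0,0],[0,0,0,1,0,0,0],[0,0,0,1,0,0,0],[0,0,0,0.5,0,0,0],[0,0,0,0,0,0,0]]
  ]
}}

```text
time: 21.05
position: [0.6035, -0.2095, 0.1004]
eef_rot: [3.14, -0.008, 2.822]
ft_force: [1.2, 0.6, -0.1]
grip_width: 0.003
grasp_force: 0.0
```

{"op": "carry_out", "data": {
  "plan": [
    [[0,0,0,0.7,0,0,0],[0,0,0,0.7,0,0,0],[0,0,0,0,0,0,0]]
  ]
}}

```text
time: 21.42
position: [0.6034, -0.2094, 0.099]
eef_rot: [3.14, -0.008, 2.822]
ft_force: [0.3, -0.1, -0.5]
grip_width: 0.006
grasp_force: 0.0
```

{"op": "carry_out", "data": {
  "plan": [
    [[0,0,0,0.5,0,0,0],[0,0,0,0.5,0,0,0],[0,0,0,0,0,0,0]]
  ]
}}

```text
time: 21.8
position: [0.6035, -0.2095, 0.0983]
eef_rot: [3.14, -0.008, 2.822]
ft_force: [0.0, 0.6, 1.9]
grip_width: 0.003
grasp_force: 0.9
```

{"op": "carry_out", "data": {
  "plan": [
    [[0,0,0,0.5,0,0,0],[0,0,0,0,0,0,0]]
  ]
}}

```text
time: 22.05
position: [0.6035, -0.2095, 0.0982]
eef_rot: [3.14, -0.008, 2.822]
ft_force: [-2.1, 0.8, 4.9]
grip_width: -0.002
grasp_force: 2.5
```

Contact came at tip height 76.3 mm, and a fully seated cell's top is at 76 mm, so the cell is home. I'll back off and hand in.

{"op": "carry_out", "data": {
  "plan": [
    [[0,0,0,-10,0,0,0],[0,0,0,-30,0,0,0],[0,0,0,-40,0,0,0],[0,0,0,-20,0,0,0],[0,0,0,0,0,0,0]]
  ]
}}

```text
time: 22.68
position: [0.6053, -0.2105, 0.1998]
eef_rot: [3.14, -0.004, 2.822]
ft_force: [0.0, 0.2, -0.5]
grip_width: -0.001
grasp_force: 0.0
```

```bash
python3 -c "
from ins import *
now(); a=cv2.imread('pics/w6.png'); P=ctrl.camera_params('wrist'); ctrl.camera('wrist')
for d in ctrl.cut_out('wrist','cell')[:3]: print(d['conf'],d['bbox'])
for X,Z in ((25,34),(-33,34)): print(X,Z,proj(P,'wrist',H+u*X*1e-3+k*Z*1e-3).round(1))
print(ctrl.job_done())"
```

```text
t 22.68 xf,y,zf [-35.7, 0.1, 148.7] th -0.004 yaw err -0.001 F u,n,z [-0.0, 0.2, -0.5] grip 0 -0.001 q [-0.46  0.46  0.14  1.25  0.   -0.14]
0.65 [256.2, 159.5, 298.9, 237.3]
0.61 [503.7, 66.3, 537.3, 123.9]
25 34 [277.7 237.9]
-33 34 [277.7 165.2]
the job is handed in; nothing more can be done
None
```

The cell lies flat in the grey logger's holder between the spring and the end wall, as the camera and a light press from above both showed; the job was handed in at about 23 s, and no verdict came back.

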